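Laying out the mending place from the carousel caddy

ROBOT

A 6-joint arm with a two-finger parallel gripper is mounted at the origin on the work surface. World frame = base frame: x ahead of the robot, y to its left, z up, the work surface at z = 0. Lengths are in m, angles in rad, forces in N, time in s.
With the tool pointing down it reaches from about 0.25 to 0.775 m from the base axis. Payload 4 kg.
Tool frame: the origin (TCP) lies at the very end of the fingers, on their centre line; the grasp point (between the pads) lies 19 mm behind it (robot.hold_point_z is the distance from the TCP to the grasp point, in m); z points along the fingers, y is the line along which they close (so a half turn about z gives the same grasp; the last joint's range is limited). The gripper opens to 94 mm and grips with 3 to 60 N. Pads are 16 mm wide; open, the fingers measure 119 mm over their backs; the gripper's body (75 mm by 177 mm) begins 78 mm behind the grasp point.
Start: joints at [-1.241, 0.087, 1.371, -0, 1.684, -0.103], TCP at [0.231, -0.499, 0.206] pointing down, gripper open.
Joint ranges: [-3.1, 3.1], [-0.76, 2.03], [0.27, 2.55], [-1.08, 4.22], [0.17, 2.65], [-2.57, 2.57]. Speed limits (rad/s): [2.79, 2.79, 3.14, 3.14, 3.14, 3.14].

INTERFACE

Orientations are given as [roll, pitch, yaw] about the fixed x, y, z axes, in that order (R = Rz(yaw) Ry(pitch) Rx(roll)).
In Python, from bench import robot gives the robot as it stands.
- The arm moves only by the tool carry_out, never from a script. Its argument "steps" is a list of rows, each a list of 3 entries, a list of its own where there are three numbers: the shift along the tool's x, y, z in m, then the turn about the tool's z in units of 10 degrees (1.0 is 10 degrees), then the closure, from -1 (fully open) to 1 (shut). In form: [[[tx, ty, tz], roll, jaw], ...]. A call has 1 to 10 rows; each row is the pose to reach, as a shift and turn from the pose commanded when the call began, along the tool's axes at that moment; what a row does not reach only later rows make up. A row lasts 1/8 s, in which the tool goes at most 62.5 mm and 10.7 degrees, less where a joint would pass 70% of its speed; a pose out of reach is approached as far as the arm can. A call with a gripper value outside its range is refused whole. The fingers move at their own pace and stop on an object; the grip force is fixed at half the most. Time passes only in rows, so rows that repeat a pose let the fingers close. It gives the time, the measured TCP pose, the force, the opening and the grip force at its end, in the units of the state.
- robot.get_obs(): the state, without advancing time (a new reading comes with each control period).
- robot.snapshot(name): name is "scene" or "top" or "wrist"; returns a dict with "image" (384x512x3 uint8, red, green, blue), "z_map" (384x512 float32, m along the optical axis (not along the pixel's ray), 0 where there is no reading), "mtx" (3x3 intrinsics, pixels), "R" (3x3) and "t" (3): a world point X has camera coordinates R X + t. Camera axes: x right, y down, z forward; pixel columns grow to the right and rows downward; lengths in m; the calibration is good to about 2 mm. A picture is of the moment at which its call begins.
- robot.close_job(): hands the job in; it is judged then, once.
The state is a dict: "time": time; "joint_positions": joint angles; "qvel": joint speeds; "joint_torque": joint torques, N m; "tool_pos": TCP position; "ee_rot": TCP orientation; "wrist_force": force on the tool from outside, world axes, zero at the start; "wrist_torque": the same for the moment, N m; "width": finger opening in m; "finger_force": force on a finger pad.
Only numpy, scipy, OpenCV 4.12 (cv2) and the standard library are available. Lean on these libraries where they do the work, as an engineer would, in place of code of your own. Each camera call takes 0.05 s, during which the arm holds its last target. There are 200 camera calls.

TASK

Lay out the mending place on the cork mat with the things from the carousel caddy; front is the mat's black-striped edge. Stand the wooden spool in the middle of the red coaster with the black thimble upright, open end down, centred on top of it, and lay the aluminium gauge frame flat midway between the coaster and the bead cup, its long sides running straight front to back. Lay the plier flat and crosswise behind the gauge frame, its pivot in line with the frame's middle and about 5 cm beyond the frame's back edge, with the jaws on the bead cup's side; leave the bead cup and the button tin where they stand.

Things in the scene. Friction and masses are not known exactly. Their poses are not given: they have to be found in the camera images.
- carousel: Round teal revolving caddy, 270 mm across; flat inner floor 30 mm above the table, rim 4 mm thick, its top 40 mm above the table, four 10 mm high stubs inside the rim, centre post with white ball, top 83 mm above the table. The four things to lay out start on its floor, about 70 mm from its centre. Origin: on its axis at table height; z up. Turns stiffly if pushed.
- mat: Cork mat, fixed to the table, 300 mm (its y, left-right) by 240 mm (its x, front-back), 4 mm thick. Its black-striped front edge (-x) faces the robot, turned up to 15 degrees. Origin: at table height, midway between the centres of the red coaster and the bead cup; the mat reaches 80 mm to the front and 160 mm to the back of it. z up.
- coaster: Red round coaster, 64 mm across, 3 mm thick, fixed on the mat 100 mm to one side (mat +y or -y) of the mat's origin. Origin: centre of its underside, on the mat's top face, 4 mm above the table.
- cup: Glass cup of wooden beads, 60 mm across at the rim, 58 mm high, loose, standing on the mat 100 mm from the mat's origin on the side away from the coaster. To be left alone. Origin: centre of its underside.
- tin: Round green button tin with brass lid, 66 mm across, 33 mm high, loose on the table beyond the caddy and the mat. To be left alone. Origin: centre of its underside.
- gauge: Aluminium knitting gauge frame lying flat: an open rectangle 90 mm long (x) by 44 mm wide (y); its long sides are rails 4 mm wide and 10 mm high, joined at both ends by cross plates 16 mm wide with dark holes. Grip it across the 44 mm. Either end may point forward. Origin: centre, on its underside; z up.
- plier: Stainless bent-nose plier with orange handles lying flat, about 135 mm long and 11 mm thick. Origin: under the pivot, on the underside; x points to the jaws. The pivot block is 28 mm long (x) and 16 mm wide (y), its top 11 mm high, gripped across y; the nose reaches 57 mm to +x, the last part bent to +y; the handles reach 78 mm to -x and spread to 47 mm at the widest.
- plier_tip (a point): The tip of the plier's bent nose, 57 mm along x and 11 mm along y from the plier's origin, at half its thickness.
- spool: Turned wooden spool standing upright, 36 mm across, 40 mm high, flat solid top. Origin: centre of its underside; z up.
- thimble: Black plastic thimble standing open end down, 21 mm across at the foot, tapering to 18 mm at the top, 24 mm high. Origin: centre of its foot; z up.
There are look-alikes about, which are no part of the job. Of the things shaped like the spool, the wooden one is meant. Of the things that look like the plier, the larger one is meant.

How it is judged:
At the end, for the whole second after the job is handed in: Spool upright within 12 mm of coaster centre; thimble upright on it within 8 mm; gauge flat within 15 mm of midway, 0.2 rad; plier flat, crosswise within 0.26 rad, jaws to the cup, pivot 80 to 110 mm behind gauge centre, 25 mm sideways; all at rest; cup and tin moved under 15 mm (horizontal distance between spool and coaster below 0.012 m and angle between each of spool, gauge, plier's own z axis and vertical below 0.1 rad and z of spool in the frame of coaster between 0 and 0.006 m and horizontal distance between thimble and spool below 0.008 m and angle between thimble's own z axis and vertical below 0.15 rad and z of thimble in the frame of spool between 0.036 and 0.044 m and horizontal distance between gauge and mat below 0.015 m and angle between the x axis of gauge and the x axis of mat, either way round below 0.2 rad and z of each of gauge, plier in the frame of mat below 0.008 m and horizontal distance between plier and gauge between 0.08 and 0.11 m and x of plier in the frame of mat above 0.064 m and y of plier in the frame of mat between -0.025 and 0.025 m and angle between the x axis of plier and the y axis of mat, either way round below 0.26 rad and horizontal distance between plier_tip and cup below 0.15 m and linear speed of each of spool, thimble, gauge, plier below 0.02 m/s and distance of each of cup, tin from where it was at the start of the episode below 0.015 m); the robot touches nothing.
It fails at once if the bead cup is shoved or tipped (distance of cup from where it was at the start of the episode above 0.02 m or angle between cup's own z axis and vertical above 0.3 rad).
It fails at once if the button tin is shoved (distance of tin from where it was at the start of the episode above 0.02 m).
It also fails if it takes over 96 s, if anything falls off the work surface, if the arm or the gripper's body presses on something with over 40 N, if the wrist force passes 120 N, or if a joint passes its speed limit or range.

## Working session

There is one attempt and no reset: what is moved stays moved. The work goes in short steps, Python scripts to look and compute and a tool call to move; the robot and the scene stay as the last step left them, time stands still between calls to the robot, and variables do not carry over. Pictures are saved under pics/ and viewed, at most 14 in all, crops included, and the job is handed in when it is done.

Besides the shell and the picture viewer there is one more tool, called after ">>>" as a command line: name --argument value ..., lists and objects as JSON in quotes. carry_out: Moves the arm, as the interface text tells. Its arguments: {"type":"object","properties":{"steps":{"type":"array","items":{"type":"array"}}},"required":["steps"]}

```bash
ls; mkdir -p pics
cat > h.py <<'E'
import numpy as np, cv2
from bench import robot
def snap(n,f=None):
    s=robot.snapshot(n)
    if f: cv2.imwrite('pics/'+f,s['image'][:,:,::-1])
    return s
def cloud(s):
    z=s['z_map'];v,u=np.indices(z.shape)
    K=s['mtx'];c=np.stack([(u-K[0,2])/K[0,0]*z,(v-K[1,2])/K[1,1]*z,z],-1)
    return (c-s['t'])@s['R']   # R^T(c-t)
def ray(s,u,v,h):
    K=s['mtx'];d=np.array([(u-K[0,2])/K[0,0],(v-K[1,2])/K[1,1],1])@s['R'];o=-s['t']@s['R']
    return o+d*(h-o[2])/d[2]
E
python3 - <<'E'
from h import *
s=snap('top','top1.png');c=snap('scene','scene1.png')
cv2.imwrite('pics/both.png',cv2.resize(np.vstack([s['image'],c['image']])[:,:,::-1],(400,600)))
np.savez('top1.npz',**s);np.savez('scene1.npz',**c)
print(s['mtx'],s['R'],s['t'],robot.get_obs())
E
```

```text
pics
[[455.79988704   0.         256.60863497]
 [  0.         455.79988704 187.5095422 ]
 [  0.           0.           1.        ]] [[ 0.00540918 -0.999977   -0.00409212]
 [-0.99913379 -0.00523569 -0.04128266]
 [ 0.04126029  0.00431189 -0.99913913]] [0.07037357 0.57032804 1.24407357] {'time': 0.1, 'joint_positions': array([-1.24106024e+00,  8.79093054e-02,  1.37209409e+00, -4.62900048e-05,
        1.68362068e+00, -1.03088372e-01]), 'qvel': array([ 0.00035465, -0.00126225, -0.00262749, -0.00038482,  0.00240874,
       -0.00082867]), 'joint_torque': array([ 2.06555567e-03, -3.41252947e+01, -3.03301692e+01,  7.20617222e-02,
        3.04450036e-02, -9.82661572e-05]), 'tool_pos': array([ 0.23051383, -0.49881099,  0.2044104 ]), 'ee_rot': array([-3.13956728e+00, -1.63283245e-04,  4.32819131e-01]), 'wrist_force': array([ 0.02907336,  0.57095745, -0.54968468]), 'wrist_torque': array([-0.00965796, -0.05623786,  0.03624971]), 'finger_force': 0.0, 'width': 0.09387026429403877}
```

View pics/top1.png

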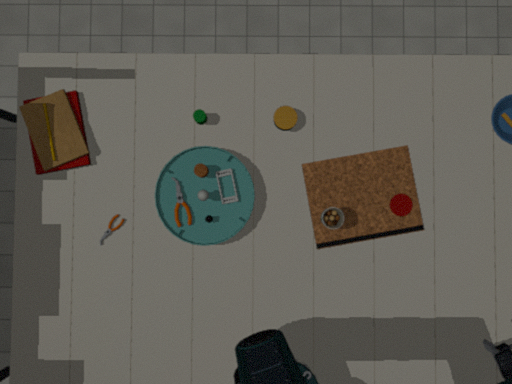

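View pics/scene1.png

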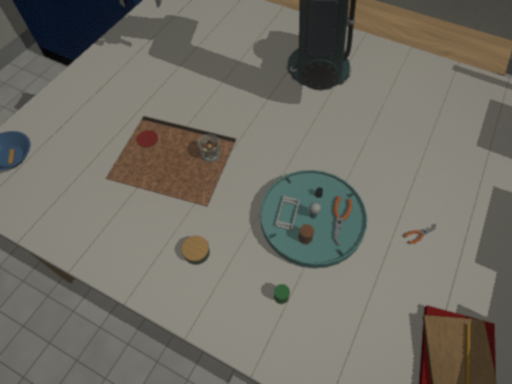

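Top view: the carousel is centred at about (205,195). On it are the wooden spool (201,171), plier (183,205), gauge (228,186) and thimble (209,218). The mat has the coaster at (401,205) and the cup at (332,217), with the tin at (286,118). 

Spool-shaped: (201,171) is brown wood and (200,117) is green, so I take the brown one. Plier-shaped: (183,205) is larger than (112,229), so I take the one on the caddy. I'll confirm both in a crop.

Run:
```python
from h import *
s=dict(np.load('top1.npz'));im=s['image']
a=np.clip(cv2.resize(im[100:260,90:270],None,fx=4.4,fy=3.7*4.4/3.7*0.84,interpolation=cv2.INTER_CUBIC).astype(float)*1.7,0,255).astype(np.uint8)
a=cv2.resize(np.clip(im[110:250,95:265].astype(float)*1.7,0,255).astype(np.uint8),None,fx=4.2,fy=4.2,interpolation=cv2.INTER_CUBIC)
cv2.imwrite('pics/crop1.png',a[:,:,::-1])
P=cloud(s);hsv=cv2.cvtColor(im,cv2.COLOR_RGB2HSV)
H,S,V=[hsv[...,i].astype(int) for i in range(3)]
Z=P[...,2]
def comps(m,name,amin=15):
    n,l,st,ce=cv2.connectedComponentsWithStats(m.astype(np.uint8))
    for i in range(1,n):
        if st[i,4]>=amin:
            u,v=ce[i];q=P[l==i];print(name,np.round(ce[i],1),st[i,4],'zmed',np.median(q[:,2]).round(4),'zmax',np.percentile(q[:,2],95).round(3),ray(s,u,v,np.median(q[:,2])).round(4))
red=((H<6)|(H>174))&(S>150)&(V>70)
comps(red,'red')
comps((H>80)&(H<100)&(S>80)&(V>60),'teal',300)
comps((Z>0.05)&(Z<.1)&(P[...,0]>0.25)&(P[...,0]<.75),'high',8)
comps((Z>0.022)&(Z<.05)&(P[...,0]>0.25)&(P[...,0]<.8),'mid',15)
y,x=np.indices(H.shape)
tm=(H>5)&(H<20)&(S>60)&(x>295)&(x<430)&(y>140)&(y<255);
k=cv2.morphologyEx(tm.astype(np.uint8),cv2.MORPH_OPEN,np.ones((3,3)))
r=cv2.minAreaRect(cv2.findNonZero(k));print(r);print([ray(s,*p,.004).round(4) for p in cv2.boxPoints(r)])
```

```text
red [ 75.  101.5] 100 zmed 0.0195 zmax 0.025 [0.8049 0.5768 0.0195]
red [ 75.8 162.9] 163 zmed 0.0196 zmax 0.023 [0.6347 0.5709 0.0196]
red [400.6 204.5] 379 zmed 0.0086 zmax 0.013 [ 0.5253 -0.3236  0.0086]
teal [205.4 196.3] 5877 zmed 0.0316 zmax 0.037 [0.5445 0.2122 0.0316]
high [200.2 169.8] 148 zmed 0.0715 zmax 0.075 [0.6134 0.2217 0.0715]
high [202.7 194.9] 101 zmed 0.0797 zmax 0.086 [0.5472 0.2136 0.0797]
high [333.9 218. ] 113 zmed 0.0616 zmax 0.067 [ 0.4885 -0.1311  0.0616]
high [207.9 218.7] 37 zmed 0.0549 zmax 0.059 [0.4846 0.2022 0.0549]
high [331.8 217.6] 12 zmed 0.0514 zmax 0.053 [ 0.4893 -0.1273  0.0514]
mid [ 53.6 132.7] 3121 zmed 0.0317 zmax 0.037 [0.7161 0.6285 0.0317]
mid [498.4 124.2] 253 zmed 0.0337 zmax 0.04 [ 0.7447 -0.5828  0.0337]
mid [284.9 117.3] 455 zmed 0.0343 zmax 0.039 [ 0.7607 -0.0026  0.0343]
mid [199.  115.6] 146 zmed 0.041 zmax 0.046 [0.7629 0.2305 0.041 ]
mid [204.1 195.7] 7509 zmed 0.032 zmax 0.042 [0.5462 0.2155 0.032 ]
mid [331.9 217.5] 250 zmed 0.0445 zmax 0.049 [ 0.4893 -0.1285  0.0445]
((361.9358825683594, 194.38919067382812), (82.5282211303711, 109.30831909179688), 79.91940307617188)
[array([ 0.6381, -0.0492,  0.004 ]), array([ 0.693 , -0.3482,  0.004 ]), array([ 0.4679, -0.3862,  0.004 ]), array([ 0.4136, -0.0894,  0.004 ])]
```

View pics/crop1.png

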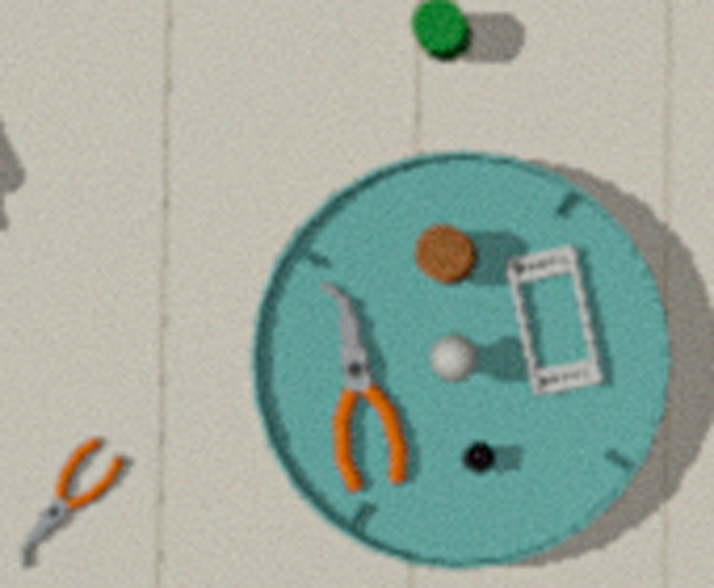

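The crop (4.2x) shows a brown spool at (445,253) against a green one at (440,27). It also shows the big plier with its pivot at (355,368) against the small one at (55,512). I take the brown spool and the big plier. The mat axis sits at about 10.4°, with its origin at (0.507,-0.226). I'm heading above the spool.

>>> carry_out --steps '[[[0.32, -0.25, 0], -3.6, -0.3], [[0.32, -0.25, 0], -3.6, -0.3], [[0.32, -0.25, 0], -3.6, -0.3], [[0.32, -0.25, 0], -3.6, -0.3], [[0.32, -0.25, 0], -3.6, -0.3], [[0.32, -0.25, 0], -3.6, -0.3], [[0.32, -0.25, 0], -3.6, -0.3], [[0.32, -0.25, 0], -3.6, -0.3]]'

```text
time: 1.1
tool_pos: [0.4166, -0.1364, 0.205]
ee_rot: [-3.141, 0.0, 1.065]
wrist_force: [-0.9, -1.0, -0.4]
width: 0.0611
finger_force: 0.0
```

```bash
cat >> h.py <<'E'
def go(x,y,z,yawdeg):
    """shift in tool axes + turn units to reach a world pose with the tool down"""
    o=robot.get_obs();p=o['tool_pos'];a=o['ee_rot'][2]
    d=np.array([x,y,z])-p
    t=(yawdeg-np.degrees(a)+180)%360-180
    print('t %.1f at'%o['time'],p.round(4),'yaw %.1f'%np.degrees(a),'w %.3f F %.1f'%(o['width'],o['finger_force']),
     'shift',np.round([np.cos(a)*d[0]+np.sin(a)*d[1],np.sin(a)*d[0]-np.cos(a)*d[1],-d[2]],4),'turn %.2f'%(-t/10))
E
python3 -c "
from h import *
go(.611,.2217,.19,97)"
```

```text
t 1.1 at [ 0.4166 -0.1364  0.205 ] yaw 61.0 w 0.061 F 0.0 shift [ 0.4075 -0.0033  0.015 ] turn -3.60
```

>>> carry_out --steps '[[[0.4075, -0.003, 0.015], -3.6, -0.3], [[0.4075, -0.003, 0.015], -3.6, -0.3], [[0.4075, -0.003, 0.015], -3.6, -0.3], [[0.4075, -0.003, 0.015], -3.6, -0.3], [[0.4075, -0.003, 0.015], -3.6, -0.3], [[0.4075, -0.003, 0.015], -3.6, -0.3], [[0.4075, -0.003, 0.015], -3.6, -0.3], [[0.4075, -0.003, 0.015], -3.6, -0.3], [[0.4075, -0.003, 0.015], -3.6, -0.3]]'

```text
time: 2.22
tool_pos: [0.6126, 0.217, 0.19]
ee_rot: [-3.14, 0.001, 1.688]
wrist_force: [-0.2, -0.3, 0.3]
width: 0.0609
finger_force: 0.0
```

Run:
```python
from h import *
s=snap('wrist','w1.png');np.savez('w1.npz',**s)
P=cloud(s);Z=P[...,2]
import sys
def comps(m,name,amin=60):
    n,l,st,ce=cv2.connectedComponentsWithStats(m.astype(np.uint8))
    for i in range(1,n):
        if st[i,4]>=amin: print(name,ce[i].round(),st[i,4],P[l==i].mean(0).round(4),P[l==i].min(0).round(3),P[l==i].max(0).round(3))
comps((Z>.064)&(Z<.1),'>64');comps((Z>.048)&(Z<.06),'48-60')
go(.611,.2217,.034,97)
```

```text
>64 [254. 180.] 1266 [0.6134 0.2228 0.0696] [0.596 0.205 0.064] [0.631 0.24  0.072]
>64 [179. 180.] 905 [0.5493 0.2167 0.0775] [0.533 0.2   0.065] [0.562 0.229 0.085]
48-60 [115. 181.] 307 [0.4855 0.2032 0.0532] [0.476 0.194 0.048] [0.494 0.212 0.055]
t 2.3 at [0.6125 0.2169 0.1905] yaw 96.7 w 0.061 F 0.0 shift [ 0.0049 -0.001   0.1565] turn -0.03
```

View pics/w1.png

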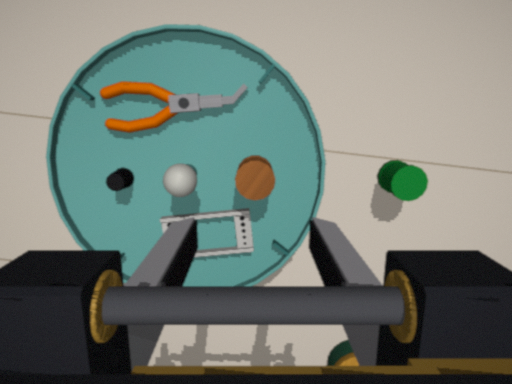

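The wrist view shows the spool at (254,180), the post ball at (179,180), the thimble at (119,181) and the plier pivot at (184,102). There is room for radial fingers, so I'm descending on the spool.

>>> carry_out --steps '[[[0.006, 0.0015, 0.05], 0, -0.3], [[0.006, 0.0015, 0.1], 0, -0.3], [[0.006, 0.0015, 0.14], 0, -0.3], [[0.006, 0.0015, 0.156], 0, -0.3], [[0.006, 0.0015, 0.156], 0, -0.3], [[0.006, 0.0015, 0.156], 0, 1], [[0.006, 0.0015, 0.156], 0, 1], [[0.006, 0.0015, 0.156], 0, 1], [[0.006, 0.0015, 0.156], 0, 1]]'

```text
time: 3.4
tool_pos: [0.6141, 0.2254, 0.036]
ee_rot: [3.139, -0.0, 1.69]
wrist_force: [-0.1, -0.7, 4.0]
width: 0.0348
finger_force: 30.0
```

>>> carry_out --steps '[[[0, 0, -0.02], 0, 1], [[0, 0, -0.08], 0, 1], [[0, 0, -0.12], 0, 1], [[0, 0, -0.12], 0, 1]]'

```text
time: 3.9
tool_pos: [0.6159, 0.226, 0.1611]
ee_rot: [3.131, -0.002, 1.69]
wrist_force: [0.4, -0.1, 0.4]
width: 0.0346
finger_force: 30.0
```

```bash
python3 -c "
from h import *
go(.525,-.3236,.15,90)"
```

```text
t 3.9 at [0.6159 0.226  0.1611] yaw 96.8 w 0.035 F 30.0 shift [-0.5349 -0.1554  0.0111] turn 0.68
```

>>> carry_out --steps '[[[-0.535, -0.155, 0.01], 0.7, 1], [[-0.535, -0.155, 0.01], 0.7, 1], [[-0.535, -0.155, 0.01], 0.7, 1], [[-0.535, -0.155, 0.01], 0.7, 1], [[-0.535, -0.155, 0.01], 0.7, 1], [[-0.535, -0.155, 0.01], 0.7, 1], [[-0.535, -0.155, 0.01], 0.7, 1], [[-0.535, -0.155, 0.01], 0.7, 1], [[-0.535, -0.155, 0.01], 0.7, 1], [[-0.535, -0.155, 0.01], 0.7, 1]]'

```text
time: 5.15
tool_pos: [0.5204, -0.3278, 0.142]
ee_rot: [-3.138, -0.001, 1.561]
wrist_force: [0.1, 1.0, -1.0]
width: 0.0346
finger_force: 30.0
```

>>> carry_out --steps '[[[0, 0, 0], 0, 1], [[0, 0, 0], 0, 1]]'

```text
time: 5.4
tool_pos: [0.5229, -0.3228, 0.1441]
ee_rot: [-3.141, -0.001, 1.569]
wrist_force: [0.2, -0.5, -0.5]
width: 0.0342
finger_force: 30.0
```

Run:
```python
from h import *
go(.525,-.3236,.0135,90)
s=snap('wrist','w2.png');np.savez('w2.npz',**s)
P=cloud(s);h=cv2.cvtColor(s['image'],cv2.COLOR_RGB2HSV).astype(int)
m=((h[...,0]<5)|(h[...,0]>174))&(h[...,1]>170)&(h[...,2]>60)
n,l,st,ce=cv2.connectedComponentsWithStats(m.astype(np.uint8))
for i in range(1,n):
    if st[i,4]>100:
        q=np.argwhere(l==i)[:,::-1]; W=np.array([ray(s,*p,.007) for p in q[::5]]); print(ce[i],st[i,4],np.median(P[l==i],0),W.min(0),W.max(0))
        c,r=cv2.minEnclosingCircle(W[:,:2].astype(np.float32));print(c,r)
```

```text
t 5.4 at [ 0.5229 -0.3228  0.1441] yaw 89.9 w 0.034 F 30.0 shift [-0.0008  0.0021  0.1306] turn -0.01
[256.02262443 180.59631545] 3094 [ 0.5262801  -0.32128966  0.00670404] [ 0.49543293 -0.34848843  0.007     ] [ 0.55702722 -0.29341816  0.007     ]
(0.5260480046272278, -0.32406336069107056) 0.03119301050901413
```

View pics/w2.png

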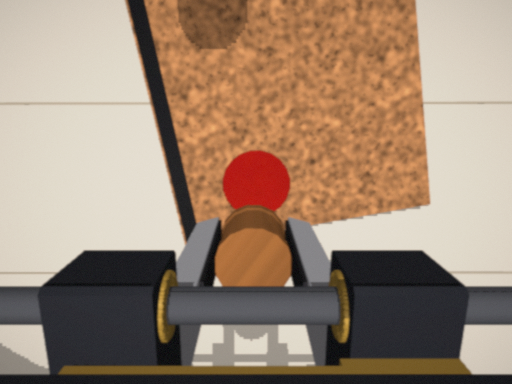

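The coaster at (256,180) is centred near (0.526,-0.3245), and the spool is held upright. I'm lowering it.

>>> carry_out --steps '[[[-0.0015, 0.003, 0.05], 0, 1], [[-0.0015, 0.003, 0.095], 0, 1], [[-0.0015, 0.003, 0.118], 0, 1], [[-0.0015, 0.003, 0.126], 0, 1], [[-0.0015, 0.003, 0.13], 0, 1], [[-0.0015, 0.003, 0.13], 0, 1], [[-0.0015, 0.003, 0.13], 0, 1]]'

```text
time: 6.32
tool_pos: [0.5265, -0.3265, 0.016]
ee_rot: [3.14, 0.002, 1.567]
wrist_force: [1.1, -0.2, 0.1]
width: 0.0347
finger_force: 30.0
```

```bash
python3 -c "
from h import *
go(.526,-.3245,.0135,90);print(robot.get_obs()['wrist_force'])"
```

```text
t 6.3 at [ 0.5265 -0.3265  0.016 ] yaw 89.8 w 0.035 F 30.0 shift [ 0.002  -0.0005  0.0025] turn -0.02
[ 1.11393898 -0.23154607  0.11904156]
```

>>> carry_out --steps '[[[0.001, 0, 0.002], 0, 1], [[0.001, 0, 0.003], 0, 1], [[0.001, 0, 0.003], 0, 1]]'

```text
time: 6.7
tool_pos: [0.5262, -0.3253, 0.013]
ee_rot: [3.14, 0.001, 1.567]
wrist_force: [-1.6, 1.1, 5.2]
width: 0.0345
finger_force: 30.0
```

>>> carry_out --steps '[[[0, 0, 0], 0, -0.1], [[0, 0, 0], 0, -0.2], [[0, 0, 0], 0, -0.3], [[0, 0, -0.04], 0, -0.3], [[0, 0, -0.09], 0, -0.3], [[0, 0, -0.13], 0, -0.3], [[0, 0, -0.13], 0, -0.3]]'

```text
time: 7.58
tool_pos: [0.5278, -0.3265, 0.1463]
ee_rot: [3.134, 0.006, 1.567]
wrist_force: [0.1, -0.2, -0.3]
width: 0.0612
finger_force: 0.0
```

Run:
```python
from h import *
go(.4855,.2032,.15,78)
s=snap('top');P=cloud(s);Z=P[...,2]
m=(Z>.04)&(Z<.06)&(np.hypot(P[...,0]-.526,P[...,1]+.3245)<.04)
print(m.sum(),P[m].min(0),P[m].max(0),P[m].mean(0))
s=snap('wrist','w3.png');P=cloud(s);Z=P[...,2]
m=(Z>.04)&(Z<.06)&(np.hypot(P[...,0]-.526,P[...,1]+.3245)<.04)
print(m.sum(),P[m].min(0),P[m].max(0),P[m].mean(0))
```

```text
t 7.6 at [ 0.5278 -0.3265  0.1463] yaw 89.8 w 0.061 F 0.0 shift [ 0.5295 -0.0441 -0.0037] turn 1.18
149 [ 0.5104332  -0.34483814  0.0405402 ] [ 0.54254014 -0.30975462  0.05484235] [ 0.52575254 -0.32689279  0.04846067]
1458 [ 0.50851562 -0.34603576  0.04003054] [ 0.54379285 -0.31043165  0.04880922] [ 0.52632171 -0.32744033  0.04659718]
```

>>> carry_out --steps '[[[0.53, -0.044, -0.004], -1.15, -0.3], [[0.53, -0.044, -0.004], -1.15, -0.3], [[0.53, -0.044, -0.004], -1.15, -0.3], [[0.53, -0.044, -0.004], -1.15, -0.3], [[0.53, -0.044, -0.004], -1.15, -0.3], [[0.53, -0.044, -0.004], -1.15, -0.3], [[0.53, -0.044, -0.004], -1.15, -0.3], [[0.53, -0.044, -0.004], -1.15, -0.3], [[0.53, -0.044, -0.004], -1.15, -0.3], [[0.53, -0.044, -0.004], -1.15, -0.3]]'

```text
time: 8.93
tool_pos: [0.4817, 0.2068, 0.1425]
ee_rot: [-3.136, 0.001, 1.772]
wrist_force: [-0.4, 0.0, 0.2]
width: 0.0609
finger_force: 0.0
```

>>> carry_out --steps '[[[0, 0, 0], 0, -0.3], [[0, 0, 0], 0, -0.3]]'

```text
time: 9.18
tool_pos: [0.4835, 0.2038, 0.1447]
ee_rot: [-3.14, 0.001, 1.766]
wrist_force: [0.6, 0.2, -0.5]
width: 0.0612
finger_force: 0.0
```

Run:
```python
from h import *
s=snap('wrist','w4.png');np.savez('w4.npz',**s);P=cloud(s);Z=P[...,2]
m=(Z>.045)&(Z<.06)&(np.hypot(P[...,0]-.4855,P[...,1]-.2032)<.03)
print(m.sum(),P[m].min(0),P[m].max(0),P[m].mean(0))
c=(P[m].min(0)+P[m].max(0))/2
go(c[0],c[1],.036,101.5)
```

```text
402 [0.47551776 0.19420584 0.04523959] [0.49313319 0.21122216 0.05549876] [0.48423246 0.20347879 0.05304404]
t 9.2 at [0.4837 0.2039 0.145 ] yaw 101.2 w 0.061 F 0.0 shift [-0.0013  0.0004  0.109 ] turn -0.03
```

View pics/w4.png

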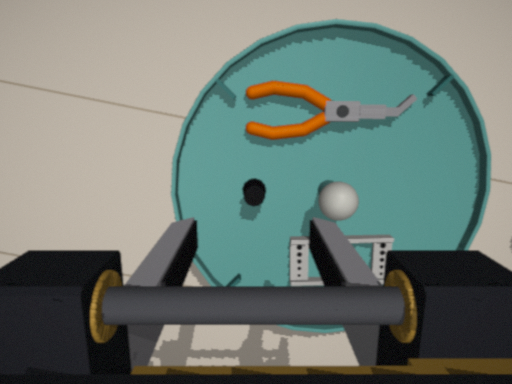

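The thimble is at (254,192) and the carousel hasn't turned. I'm descending.

>>> carry_out --steps '[[[-0.001, 0.001, 0.05], 0, -0.3], [[-0.001, 0.001, 0.09], 0, -0.3], [[-0.001, 0.001, 0.11], 0, -0.3], [[-0.001, 0.001, 0.11], 0, -0.3], [[-0.001, 0.001, 0.11], 0, -0.3], [[-0.001, 0.001, 0.11], 0, 0.2], [[-0.001, 0.001, 0.11], 0, 0.5], [[-0.001, 0.001, 0.11], 0, 1], [[-0.001, 0.001, 0.11], 0, 1], [[-0.001, 0.001, 0.11], 0, 1]]'

```text
time: 10.48
tool_pos: [0.4848, 0.2045, 0.0355]
ee_rot: [3.142, 0.0, 1.768]
wrist_force: [-0.5, -0.3, -0.1]
width: 0.0185
finger_force: 29.9
```

>>> carry_out --steps '[[[0, 0, 0], 0, 1], [[0, 0, -0.02], 0, 1], [[0, 0, -0.08], 0, 1], [[0, 0, -0.12], 0, 1], [[0, 0, -0.12], 0, 1]]'

```text
time: 11.1
tool_pos: [0.4872, 0.2052, 0.1599]
ee_rot: [3.133, -0.001, 1.768]
wrist_force: [-0.0, 0.3, 0.8]
width: 0.0186
finger_force: 29.9
```

```bash
python3 -c "
from h import *
go(.526,-.3273,.15,90)"
```

```text
t 11.1 at [0.4872 0.2052 0.1599] yaw 101.3 w 0.019 F 29.9 shift [-0.5298 -0.0663  0.0099] turn 1.13
```

>>> carry_out --steps '[[[-0.53, -0.066, 0.01], 1.13, 1], [[-0.53, -0.066, 0.01], 1.13, 1], [[-0.53, -0.066, 0.01], 1.13, 1], [[-0.53, -0.066, 0.01], 1.13, 1], [[-0.53, -0.066, 0.01], 1.13, 1], [[-0.53, -0.066, 0.01], 1.13, 1], [[-0.53, -0.066, 0.01], 1.13, 1], [[-0.53, -0.066, 0.01], 1.13, 1], [[-0.53, -0.066, 0.01], 1.13, 1], [[-0.53, -0.066, 0.01], 1.13, 1]]'

```text
time: 12.35
tool_pos: [0.5224, -0.33, 0.1422]
ee_rot: [-3.138, -0.003, 1.567]
wrist_force: [0.4, 1.0, -0.8]
width: 0.0185
finger_force: 29.9
```

>>> carry_out --steps '[[[0, 0, 0], 0, 1], [[0, 0, 0], 0, 1], [[0, 0, 0], 0, 1]]'

```text
time: 12.72
tool_pos: [0.5241, -0.327, 0.1457]
ee_rot: [3.141, 0.0, 1.572]
wrist_force: [0.8, 0.1, 0.2]
width: 0.0187
finger_force: 29.9
```

Run:
```python
from h import *
go(.526,-.3273,.054,90)
s=snap('wrist','w5.png');P=cloud(s);Z=P[...,2]
m=(Z>.043)&(Z<.05)&(np.hypot(P[...,0]-.526,P[...,1]+.3273)<.03)
print(m.sum(),P[m].min(0),P[m].max(0),P[m].mean(0))
```

```text
t 12.7 at [ 0.5241 -0.327   0.1457] yaw 90.1 w 0.019 F 29.9 shift [-0.0003  0.0019  0.0917] turn 0.01
1412 [ 0.50894821 -0.34581443  0.04334314] [ 0.5438185  -0.31058413  0.04915679] [ 0.52631291 -0.32772438  0.04668083]
```

View pics/w5.png

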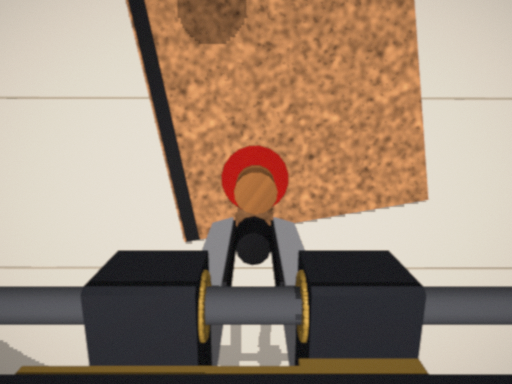

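The spool is at (256,188), centred on the coaster at (256,178), and the thimble hangs upright in the grip. I'm lowering onto (0.526,-0.328).

>>> carry_out --steps '[[[0, 0.002, 0.04], 0, 1], [[0, 0.002, 0.075], 0, 1], [[0, 0.002, 0.088], 0, 1], [[0, 0.002, 0.092], 0, 1], [[0, 0.002, 0.092], 0, 1], [[0, 0.002, 0.092], 0, 1], [[0, 0.002, 0.092], 0, 1]]'

```text
time: 13.65
tool_pos: [0.5265, -0.3287, 0.0548]
ee_rot: [3.14, 0.001, 1.571]
wrist_force: [-0.5, -0.5, -0.8]
width: 0.0187
finger_force: 29.9
```

>>> carry_out --steps '[[[0.0012, 0, 0.001], 0, 1], [[0.0012, 0, 0.002], 0, 1], [[0.0012, 0, 0.003], 0, 1], [[0.0012, 0, 0.003], 0, 1]]'

```text
time: 14.15
tool_pos: [0.5262, -0.3272, 0.0525]
ee_rot: [3.14, 0.001, 1.571]
wrist_force: [-2.8, 2.1, 7.2]
width: 0.0182
finger_force: 30.2
```

In contact (7 N). Opening slowly.

>>> carry_out --steps '[[[0, 0, -0.0005], 0, 0.55], [[0, 0, -0.0005], 0, 0.45], [[0, 0, -0.0005], 0, 0.3], [[0, 0, -0.0005], 0, 0], [[0, 0, -0.02], 0, -0.3], [[0, 0, -0.06], 0, -0.3], [[0, 0, -0.12], 0, -0.3], [[0, 0, -0.12], 0, -0.3]]'

```text
time: 15.15
tool_pos: [0.529, -0.3293, 0.1798]
ee_rot: [3.129, 0.009, 1.571]
wrist_force: [0.2, 0.2, 0.4]
width: 0.061
finger_force: 0.0
```

Run:
```python
from h import *
s=snap('wrist','w6.png');P=cloud(s);Z=P[...,2]
r=np.hypot(P[...,0]-.526,P[...,1]+.3273)<.03
for m in [(Z>.06)&(Z<.08)&r,(Z>.043)&(Z<.05)&r]:
    print(m.sum(),P[m].min(0),P[m].max(0),P[m].mean(0))
# gauge & plier from w4 view (carousel)
s=dict(np.load('w4.npz'));P=cloud(s);Z=P[...,2];h=cv2.cvtColor(s['image'],cv2.COLOR_RGB2HSV).astype(int)
g=(Z>.034)&(Z<.045)&(h[...,1]<60)&(P[...,0]>.4)&(P[...,0]<.66)&(P[...,1]<.2)&(P[...,1]>.1)
r=cv2.minAreaRect(P[g][:,:2].astype(np.float32)*1000);print('gauge wrist',g.sum(),r)
s=dict(np.load('top1.npz'));P=cloud(s);h=cv2.cvtColor(s['image'],cv2.COLOR_RGB2HSV).astype(int)
y,x=np.indices(Z.shape)
g=(h[...,1]<50)&(h[...,2]>90)&(x>214)&(x<242)&(y>165)&(y<206)
W=np.array([ray(s,*q,.04) for q in np.argwhere(g)[:,::-1]])
print('gauge top',g.sum(),cv2.minAreaRect(W[:,:2].astype(np.float32)*1000))
go(.55,.15,.15,11.4)
```

```text
369 [ 0.51788889 -0.33748432  0.06008701] [ 0.53537455 -0.31982605  0.07284486] [ 0.52638871 -0.32772733  0.06986787]
708 [ 0.50904215 -0.34608234  0.04314155] [ 0.54405557 -0.31053597  0.04998632] [ 0.52619471 -0.32546879  0.04672338]
gauge wrist 1827 ((513.2160034179688, 149.34939575195312), (86.64118194580078, 203.4332275390625), 85.90479278564453)
gauge top 213 ((572.7798461914062, 155.3982696533203), (90.49617767333984, 43.95209503173828), 12.383403778076172)
t 15.2 at [ 0.5276 -0.3283  0.176 ] yaw 90.0 w 0.061 F 0.0 shift [0.4783 0.0224 0.026 ] turn 7.86
```

>>> carry_out --steps '[[[0.483, 0.0455, 0], 7.76, -0.3], [[0.483, 0.0455, 0], 7.76, -0.3], [[0.483, 0.0455, 0], 7.76, -0.3], [[0.483, 0.0455, 0], 7.76, -0.3], [[0.483, 0.0455, 0], 7.76, -0.3], [[0.483, 0.0455, 0], 7.76, -0.3], [[0.483, 0.0455, 0], 7.76, -0.3], [[0.483, 0.0455, 0], 7.76, -0.3], [[0.483, 0.0455, 0], 7.76, -0.3], [[0.483, 0.0455, 0.02], 7.76, -0.3]]'

```text
time: 16.45
tool_pos: [0.572, 0.157, 0.1513]
ee_rot: [3.141, -0.002, 0.219]
wrist_force: [-0.4, -0.4, -0.4]
width: 0.0608
finger_force: 0.0
```

>>> carry_out --steps '[[[0, 0, 0], 0, -0.3], [[0, 0, 0], 0, -0.3], [[0, 0, 0], 0, -0.3]]'

```text
time: 16.82
tool_pos: [0.5719, 0.1553, 0.1514]
ee_rot: [3.141, -0.001, 0.215]
wrist_force: [-0.8, -0.4, 0.5]
width: 0.0613
finger_force: 0.0
```

Run:
```python
from h import *
s=snap('wrist','w7.png');np.savez('w7.npz',**s);P=cloud(s);Z=P[...,2]
h=cv2.cvtColor(s['image'],cv2.COLOR_RGB2HSV).astype(int)
g=(Z>.033)&(Z<.045)&(h[...,1]<70)&(np.hypot(P[...,0]-.573,P[...,1]-.155)<.06)
print(g.sum(),cv2.minAreaRect(P[g][:,:2].astype(np.float32)*1000))
go(.573,.155,.0315,12.4)
```

```text
2538 ((569.3007202148438, 172.83706665039062), (90.0264892578125, 80.64576721191406), 12.467653274536133)
t 16.9 at [0.5719 0.1554 0.1514] yaw 12.3 w 0.061 F 0.0 shift [0.001  0.0006 0.1199] turn -0.01
```

View pics/w7.png

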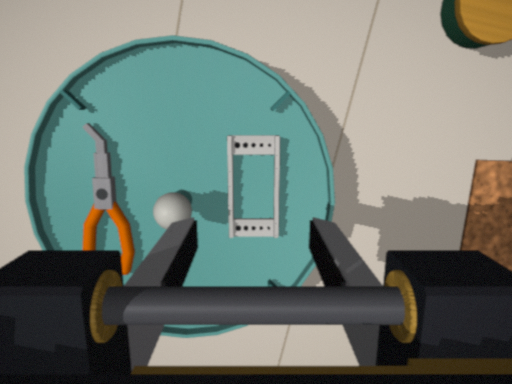

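The gauge at (254,187) is square to the fingers and centred between them. I'm descending.

>>> carry_out --steps '[[[0.001, 0.0005, 0.05], 0, -0.3], [[0.001, 0.0005, 0.1], 0, -0.3], [[0.001, 0.0005, 0.117], 0, -0.3], [[0.001, 0.0005, 0.119], 0, -0.3], [[0.001, 0.0005, 0.119], 0, -0.3], [[0.001, 0.0005, 0.119], 0, -0.3]]'

```text
time: 17.62
tool_pos: [0.5736, 0.1558, 0.033]
ee_rot: [3.141, -0.003, 0.216]
wrist_force: [-0.3, 0.1, 0.6]
width: 0.061
finger_force: 0.0
```

>>> carry_out --steps '[[[0, 0, 0.001], 0, -0.1], [[0, 0, 0.001], 0, 1], [[0, 0, 0.001], 0, 1], [[0, 0, 0.001], 0, 1], [[0, 0, 0.001], 0, 1], [[0, 0, -0.02], 0, 1], [[0, 0, -0.07], 0, 1], [[0, 0, -0.12], 0, 1], [[0, 0, -0.12], 0, 1]]'

```text
time: 18.75
tool_pos: [0.5755, 0.1563, 0.1572]
ee_rot: [3.141, -0.011, 0.216]
wrist_force: [0.2, 0.6, -0.3]
width: 0.0435
finger_force: 30.0
```

Run:
```python
from h import *
go(.507,-.2255,.15,10.4)
s=dict(np.load('w7.npz'));P=cloud(s);h=cv2.cvtColor(s['image'],cv2.COLOR_RGB2HSV).astype(int)
c=[0,0]
b=(P[...,2]>.033)&(P[...,2]<.046)&(h[...,1]<70)&(P[...,1]>.24)&(P[...,1]<.3)&(P[...,0]>.45)
n,l,st,ce=cv2.connectedComponentsWithStats(b.astype(np.uint8))
for i in range(1,n):
    if st[i,4]>100: print(ce[i],st[i],P[l==i].mean(0))
print('pivot',P[194,102],ray(s,102,194,.041))
```

```text
t 18.8 at [0.5755 0.1563 0.1572] yaw 12.4 w 0.044 F 30.0 shift [-0.1489  0.3582  0.0072] turn 0.20
[101.36522399 173.3690205 ] [  88  125   27   85 1317] [0.55791284 0.28397507 0.03923934]
pivot [0.54117901 0.2801811  0.04233303] [0.54073939 0.28069674 0.041     ]
```

>>> carry_out --steps '[[[-0.148, 0.358, 0.007], 0.2, 1], [[-0.148, 0.358, 0.007], 0.2, 1], [[-0.148, 0.358, 0.007], 0.2, 1], [[-0.148, 0.358, 0.007], 0.2, 1], [[-0.148, 0.358, 0.007], 0.2, 1], [[-0.148, 0.358, 0.007], 0.2, 1], [[-0.148, 0.358, 0.007], 0.2, 1], [[-0.148, 0.358, 0.007], 0.2, 1], [[-0.148, 0.358, 0.007], 0.2, 1], [[-0.148, 0.358, 0.007], 0.2, 1]]'

```text
time: 20.0
tool_pos: [0.5052, -0.2241, 0.1444]
ee_rot: [-3.141, -0.0, 0.184]
wrist_force: [0.5, -0.1, 0.4]
width: 0.0437
finger_force: 30.0
```

Run:
```python
from h import *
go(.508,-.226,.0075,10.4)
s=snap('wrist','w8.png')
```

```text
t 20.0 at [ 0.5052 -0.2241  0.1444] yaw 10.5 w 0.044 F 30.0 shift [0.0024 0.0024 0.1369] turn 0.01
```

View pics/w8.png

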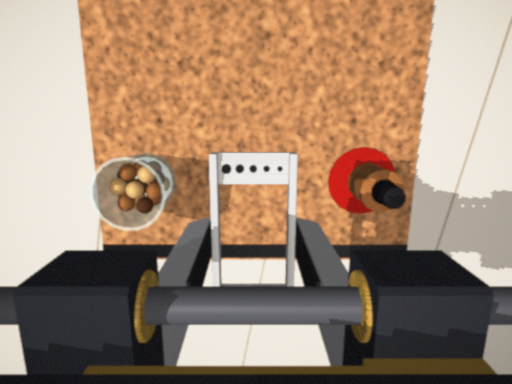

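The gauge is held level, with the cup at left (132,193) and the stacked spool and thimble at right (385,195) both clear. I'm lowering it.

>>> carry_out --steps '[[[0.002, 0.0015, 0.05], 0, 1], [[0.002, 0.0015, 0.1], 0, 1], [[0.002, 0.0015, 0.127], 0, 1], [[0.002, 0.0015, 0.134], 0, 1], [[0.002, 0.0015, 0.136], 0, 1], [[0.002, 0.0015, 0.136], 0, 1], [[0.002, 0.0015, 0.136], 0, 1]]'

```text
time: 20.92
tool_pos: [0.5081, -0.2274, 0.0101]
ee_rot: [3.14, -0.002, 0.182]
wrist_force: [1.0, 0.3, -0.4]
width: 0.0437
finger_force: 30.0
```

>>> carry_out --steps '[[[0, -0.001, 0.002], 0, 1], [[0, -0.001, 0.0035], 0, 1], [[0, -0.001, 0.0035], 0, 1], [[0, -0.001, 0.0035], 0, 1]]'

```text
time: 21.42
tool_pos: [0.5068, -0.2259, 0.0049]
ee_rot: [3.142, 0.0, 0.181]
wrist_force: [-0.1, -0.0, -0.1]
width: 0.0437
finger_force: 30.0
```

>>> carry_out --steps '[[[0, 0, 0], 0, 0], [[0, 0, 0], 0, -0.3], [[0, 0, 0], 0, -0.3], [[0, 0, -0.03], 0, -0.3], [[0, 0, -0.09], 0, -0.3], [[0, 0, -0.15], 0, -0.3], [[0, 0, -0.15], 0, -0.3]]'

```text
time: 22.3
tool_pos: [0.5102, -0.2277, 0.1623]
ee_rot: [3.133, -0.011, 0.182]
wrist_force: [-0.1, -1.3, 0.4]
width: 0.0612
finger_force: 0.0
```

Run:
```python
from h import *
s=snap('top');h=cv2.cvtColor(s['image'],cv2.COLOR_RGB2HSV).astype(int)
go(.541,.281,.155,9.5)
s=dict(np.load('top1.npz'))
for q in [(179.5,197.6)]: print(ray(s,*q,.041))
a=dict(np.load('w7.npz'))
# axis: pivot -> middle of handles, by orange mask
h=cv2.cvtColor(s['image'],cv2.COLOR_RGB2HSV).astype(int)
y,x=np.indices(h.shape[:2])
m=(h[...,0]<16)&(h[...,0]>4)&(h[...,1]>150)&(x>165)&(x<196)&(y>190)&(y<235)
W=np.array([ray(s,*q,.038) for q in np.argwhere(m)[:,::-1]])[:,:2]
print(m.sum(),W.mean(0)); d=np.array([.541,.281])-W.mean(0);print(np.degrees(np.arctan2(d[1],d[0])))
print(cv2.minAreaRect(W.astype(np.float32)*1000))
```

```text
t 22.4 at [ 0.5084 -0.2267  0.1585] yaw 10.4 w 0.061 F 0.0 shift [ 0.1237 -0.4935  0.0035] turn 0.09
[0.54047945 0.2806456  0.041     ]
156 [0.49776317 0.27237671]
11.279255267128462
((497.2122497558594, 272.9801940917969), (61.9012336730957, 43.80805969238281), 10.603804588317871)
```

>>> carry_out --steps '[[[0.124, -0.4935, 0], 0, 0.04], [[0.124, -0.4935, 0], 0, 0.04], [[0.124, -0.4935, 0], 0, 0.04], [[0.124, -0.4935, 0], 0, 0.04], [[0.124, -0.4935, 0], 0, 0.04], [[0.124, -0.4935, 0], 0, 0.04], [[0.124, -0.4935, 0], 0, 0.04], [[0.124, -0.4935, 0], 0, 0.04], [[0.124, -0.4935, 0], 0, 0.04], [[0.124, -0.4935, 0], 0, 0.04]]'

```text
time: 23.6
tool_pos: [0.5388, 0.2816, 0.1527]
ee_rot: [3.14, 0.004, 0.183]
wrist_force: [-1.2, -0.0, -0.1]
width: 0.0453
finger_force: 0.0
```

>>> carry_out --steps '[[[0, 0, 0], 0, 0.04], [[0, 0, 0], 0, 0.04]]'

```text
time: 23.85
tool_pos: [0.54, 0.2802, 0.155]
ee_rot: [3.141, 0.0, 0.179]
wrist_force: [-0.5, -1.1, 0.3]
width: 0.0451
finger_force: 0.0
```

Run:
```python
from h import *
s=snap('wrist','w9.png');np.savez('w9.npz',**s)
go(.541,.281,.0315,10.7)
```

```text
t 23.9 at [0.54   0.2804 0.1552] yaw 10.3 w 0.045 F 0.0 shift [ 0.001  -0.0004  0.1237] turn -0.04
```

View pics/w9.png

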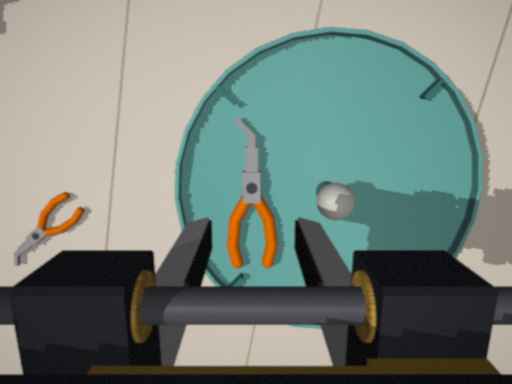

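The plier pivot at (252,187) is centred and square to the fingers, so I'm descending and gripping.

>>> carry_out --steps '[[[0.001, -0.0007, 0.05], 0, 0.04], [[0.001, -0.0007, 0.1], 0, 0.04], [[0.001, -0.0007, 0.12], 0, 0.04], [[0.001, -0.0007, 0.123], 0, 0.04], [[0.001, -0.0007, 0.123], 0, 0.04], [[0.001, -0.0007, 0.123], 0, 0.04]]'

```text
time: 24.65
tool_pos: [0.5412, 0.2827, 0.033]
ee_rot: [-3.141, -0.002, 0.181]
wrist_force: [0.3, 0.4, 0.3]
width: 0.045
finger_force: 0.0
```

>>> carry_out --steps '[[[0, 0, 0.001], 0, 0.04], [[0, 0, 0.001], 0, 1], [[0, 0, 0.001], 0, 1], [[0, 0, 0.001], 0, 1], [[0, 0, 0.001], 0, 1]]'

```text
time: 25.28
tool_pos: [0.5406, 0.2827, 0.0309]
ee_rot: [3.141, 0.0, 0.181]
wrist_force: [0.1, -0.1, 0.7]
width: 0.0157
finger_force: 30.0
```

>>> carry_out --steps '[[[0, 0, -0.02], 0, 1], [[0, 0, -0.07], 0, 1], [[0, 0, -0.12], 0, 1], [[0, 0, -0.12], 0, 1]]'

```text
time: 25.78
tool_pos: [0.5435, 0.284, 0.157]
ee_rot: [-3.139, -0.011, 0.182]
wrist_force: [0.5, -0.1, -0.3]
width: 0.0161
finger_force: 30.0
```

```bash
python3 -c "
from h import *
go(.6015,-.2088,.15,100.4)"
```

```text
t 25.8 at [0.5435 0.284  0.157 ] yaw 10.4 w 0.016 F 30.0 shift [-0.0319  0.4952  0.007 ] turn -9.00
```

>>> carry_out --steps '[[[-0.031, 0.495, 0], -9, 1], [[-0.031, 0.495, 0], -9, 1], [[-0.031, 0.495, 0], -9, 1], [[-0.031, 0.495, 0], -9, 1], [[-0.031, 0.495, 0], -9, 1], [[-0.031, 0.495, 0], -9, 1], [[-0.031, 0.495, 0], -9, 1], [[-0.031, 0.495, 0], -9, 1], [[-0.031, 0.495, 0], -9, 1], [[-0.031, 0.495, 0], -9, 1]]'

```text
time: 27.02
tool_pos: [0.5984, -0.2111, 0.1484]
ee_rot: [-3.138, -0.002, 1.747]
wrist_force: [0.8, 0.0, -1.1]
width: 0.016
finger_force: 30.0
```

>>> carry_out --steps '[[[0, 0, 0], 0, 1], [[0, 0, 0], 0, 1], [[0, 0, 0], 0, 1]]'

```text
time: 27.4
tool_pos: [0.5996, -0.2084, 0.1512]
ee_rot: [3.141, 0.0, 1.753]
wrist_force: [-0.0, -0.7, -0.9]
width: 0.0155
finger_force: 30.0
```

Run:
```python
from h import *
s=snap('wrist','w10.png')
go(.6015,-.2088,.007,100.4)
```

```text
t 27.4 at [ 0.5996 -0.2086  0.1513] yaw 100.5 w 0.016 F 30.0 shift [-0.0005  0.0018  0.1443] turn 0.01
```

View pics/w10.png

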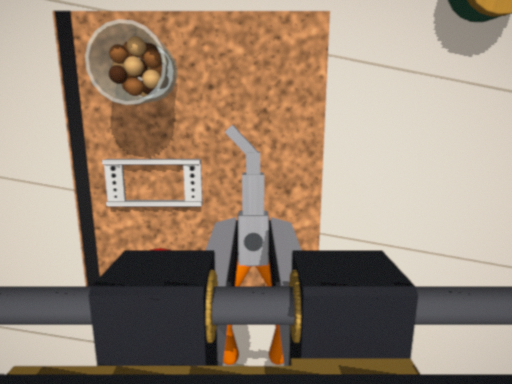

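The plier is level with its jaws toward the cup at (130,62), and the gauge lies straight at (152,183). I'm lowering it.

>>> carry_out --steps '[[[0, 0.001, 0.05], 0, 1], [[0, 0.001, 0.1], 0, 1], [[0, 0.001, 0.133], 0, 1], [[0, 0.001, 0.141], 0, 1], [[0, 0.001, 0.1435], 0, 1], [[0, 0.001, 0.1435], 0, 1], [[0, 0.001, 0.1435], 0, 1]]'

```text
time: 28.32
tool_pos: [0.6017, -0.21, 0.0096]
ee_rot: [3.139, 0.002, 1.752]
wrist_force: [-0.2, 0.6, -0.8]
width: 0.0159
finger_force: 30.0
```

>>> carry_out --steps '[[[0, 0, 0.0015], 0, 1], [[0, 0, 0.003], 0, 1], [[0, 0, 0.003], 0, 1], [[0, 0, 0.003], 0, 1]]'

```text
time: 28.82
tool_pos: [0.6006, -0.2096, 0.005]
ee_rot: [3.141, 0.0, 1.752]
wrist_force: [-0.4, 0.6, 1.4]
width: 0.0154
finger_force: 30.0
```

>>> carry_out --steps '[[[0, 0, 0], 0, 0.4], [[0, 0, 0], 0, 0.04], [[0, 0, 0], 0, 0.04], [[0, 0, -0.03], 0, 0.04], [[0, 0, -0.09], 0, 0.04], [[0, 0, -0.15], 0, 0.04], [[0, 0, -0.19], 0, 0.04], [[0, 0, -0.19], 0, 0.04]]'

```text
time: 29.82
tool_pos: [0.6025, -0.2104, 0.1998]
ee_rot: [3.133, 0.006, 1.752]
wrist_force: [-0.1, -0.3, -1.1]
width: 0.0452
finger_force: 0.0
```

>>> carry_out --steps '[[[0.15, -0.25, 0], 0, 0.04], [[0.15, -0.25, 0], 0, 0.04], [[0.15, -0.25, 0], 0, 0.04], [[0.15, -0.25, 0], 0, 0.04], [[0.15, -0.25, 0], 0, 0.04], [[0.15, -0.25, 0], 0, 0.04]]'

```text
time: 30.58
tool_pos: [0.3253, -0.106, 0.1928]
ee_rot: [-3.141, -0.001, 1.752]
wrist_force: [-0.5, -0.2, -0.0]
width: 0.045
finger_force: 0.0
```

Run:
```python
from h import *
s=snap('top');P=cloud(s);Z=P[...,2]
cv2.imwrite('pics/fin.png',cv2.resize(np.clip(s['image'][90:260,265:440].astype(float)*1.5,0,255).astype(np.uint8),None,fx=3.5,fy=3.5,interpolation=cv2.INTER_CUBIC)[:,:,::-1])
o=dict(np.load('top1.npz'));Q=cloud(o)
for nm,c,lo,hi in [('cup',(.489,-.129),.042,.07),('tin',(.7607,-.0026),.025,.045)]:
    for A in (Q,P):
        m=(A[...,2]>lo)&(A[...,2]<hi)&(np.hypot(A[...,0]-c[0],A[...,1]-c[1])<.05);print(nm,m.sum(),A[m].mean(0).round(4))
```

```text
cup 288 [ 0.4893 -0.1288  0.0523]
cup 283 [ 0.4892 -0.1291  0.0524]
tin 454 [ 0.7608 -0.0026  0.0343]
tin 452 [ 0.7607 -0.0025  0.0345]
```

View pics/fin.png

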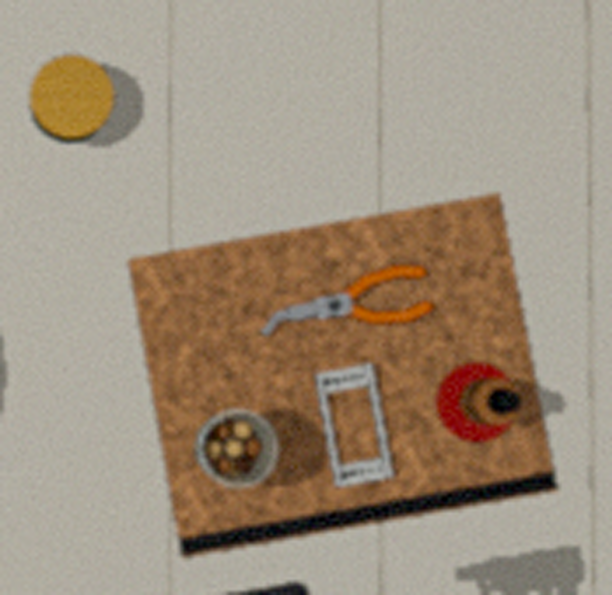

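The final view shows the plier pivot at (335,305), crosswise with its jaws on the cup's side. The gauge is centred at (355,425), about 94 mm in front of the pivot, and the thimble is on the spool on the coaster. The cup and tin haven't moved, so I'm handing in.

```bash
python3 -c "
from bench import robot
print(robot.close_job())"
```

```text
the job is handed in; nothing more can be done
None
```

The mending place is laid out as asked and handed in at about 31 s of the 96 s allowed. In the last camera view all four things were in place and the cup and tin had not moved, but the hand-in returned no verdict.

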